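# Post the small flat carton through the drop box slot

### The job

Take the smallest of the three flat cartons standing in the rack and post it, standing on the same edge, through the narrow slot in the top plate of the drop box: feel for the slot gently, start the carton in it, then push it in until nothing stands out of the slot. Go gently: press on the box with clearly less than 25 N, and leave the other two cartons as they stand in the rack.

Things in the scene. Friction and masses are not known exactly. Their poses are not given: they have to be found in the camera images.
- small_carton_centre (a point): centre (half-way up) of the smallest of the three cartons: flat, rigid brown cardboard with a tape band and a blank label, 120 mm long (its x) x 12 mm thick (its y) x 90 mm high (its z), about 0.12 kg. It stands on its long edge in one of the three channels of the rack; which one varies. Its sides are bare above the channel walls.
- long_carton_centre (a point): centre of a bystander carton in the rack, same look, 165 mm long (x) x 12 thick (y) x 90 high (z). Too long for the slot.
- tall_carton_centre (a point): centre of a bystander carton in the rack, same look, 155 mm long (x) x 12 thick (y) x 102 high (z). Too long for the slot.
- rack: low steel rack standing fixed on the table, origin at the centre of its underside; 150 mm (x) x 230 mm (y), base 5 mm thick, three parallel channels along its x at y = -80, 0 and +80 mm, each 16 mm wide between walls 3 mm thick that reach 45 mm above the table. The cartons stand on its base.
- box_top (a point): centre of the top of the drop box, at the upper face of its mouth plate, 115 mm above the table; x along the slot, y across it, z up. The bare aluminium plate (184 x 130 mm, 6 thick) has one square-edged slot 126 mm long (x), 16 wide (y), centred here along x; but along y its middle lies anywhere from -10 to +10 mm: where the plate is clamped varies and is NOT in the readings; see or feel it.
- drop_box: the fixed grey steel box, 190 (x) x 150 (y) x 115 mm high, origin at the centre of its underside, same axes. Inside, a wall guides the carton on the slot's +y side; on the -y side a sprung rubber strip presses on it from about 15 mm down: 3 to 15 N of push are needed and it stays where it is left. Free depth 111 mm. The plate slips sideways at 60 N and yields 1 mm down per 12 N.
- small_carton: the smallest carton again; origin at the centre of its lower edge face (45 mm below its centre), same axes.

How it is judged:
By the outcome, as a careful person would: the job done as asked, in the order asked, and still so for the second after the job is handed in, with the robot touching nothing.
It also fails if it takes over 67 s, if anything falls off the work surface, if the arm or the gripper's body presses on something with over 40 N, if the wrist force passes 120 N, or if a joint passes its speed limit or range.

### The arm

A 6-joint arm with a two-finger parallel gripper is mounted at the origin on the work surface. World frame = base frame: x ahead of the robot, y to its left, z up, the work surface at z = 0. Lengths are in mm, angles in rad, forces in N, time in s.
With the tool pointing down it reaches from about 275 to 750 mm from the base axis. Payload 10.2 kg.
Tool frame: the origin (TCP) lies midway between the tips of the shut fingers; the grasp point (between the pads) lies 19 mm behind it (ctrl.hold_point_z is the distance from the TCP to the grasp point, in mm); z points along the fingers, y is the direction in which the jaws open and shut (so a half turn about z gives the same grasp; the last joint's range is limited). The gripper opens to 85 mm and grips with 20 to 120 N. Pads are 22 mm wide; open, the fingers measure 114 mm over their backs; the gripper's body (76 mm by 85 mm) begins 54 mm behind the grasp point. The pads swing forward as they close: fully open they stand 13 mm farther back than shut.
Start: joints at [-1.327, 0.313, 1.498, -0, 1.331, -0.223], TCP at [236.255, -468.844, 231.294] pointing down, gripper open.
Joint ranges: [-2.94, 2.94], [-0.97, 2.17], [0.19, 2.56], [-1.23, 4.37], [0.02, 3.11], [-2.88, 2.88]. Speed limits (rad/s): [2.39, 2.39, 3.01, 3.14, 3.14, 3.14].

### API

Orientations are given as a unit quaternion [w, x, y, z].
In Python, from rig import ctrl, capture, get_calibration, ticket, search_frame, outline_of gives the robot as it stands. The module is installed in compiled form; this text tells all that it offers.
- The arm moves only by the tool servo_tool, never from a script. Its argument "motion" is a list of rows, each an object with "dr": the turn, a rotation vector about the tool's x, y, z in units of 10 degrees (1.0 is 10 degrees), a list of three; "delta_pos": the shift along the tool's x, y, z in units of 50 mm (1.0 is 50 mm), a list of three; "hand": the opening, from 0 (shut) to 1 (fully open). In form: [{"dr": [ax, ay, az], "delta_pos": [x, y, z], "hand": hand}, ...]. A call has 1 to 20 rows; each row shifts and turns the pose as measured when the row begins, along the tool's axes as they then stand; what a row does not reach is not made up. A row lasts 1/8 s, in which the tool goes at most 62.5 mm and 10.7 degrees, less where a joint would pass 70% of its speed; a pose out of reach is approached as far as the arm can. A call is refused whole if a number of a shift passes 1 or a number of a turn 1, either way. A call with a gripper value outside its range is refused whole. The fingers move at their own pace and stop on an object; "squeeze" is the grip in N (left out, the last holds). Time passes only in rows, so rows that do not move let the fingers close. It gives the time, the measured TCP pose, the force and the opening at its end, in the units of the state.
- ctrl.sense(): the state, without advancing time (a new reading comes with each control period).
- capture(name): name is "scene" or "top" or "wrist"; returns (picture, depth): 384x512x3 uint8, red, green, blue; 384x512 float32, mm along the optical axis (not along the pixel's ray), 0 where there is no reading.
- get_calibration(name): a dict with "camera_matrix" (3x3 intrinsics, pixels), "T" (4x4, takes a point from camera to world coordinates). Camera axes: x right, y down, z forward; pixel columns grow to the right and rows downward; lengths in mm; the calibration is good to about 2 mm. The wrist camera is an equidistant fisheye: a pixel r from the principal point sees the ray r / f radians off the axis. A picture is of the moment at which its call begins: read the wrist's pose just before it. get_calibration takes no time and is no camera call; for the wrist camera it gives the pose at the moment of the call.
- ticket.finish_job(): hands the job in, once; it reports no verdict.
Trained networks look in the newest picture that a camera, given by its name, has taken for a name from the list of things; names that differ only in an ending like _2 or _b are one class to them, and where a whole thing is asked for, a point or a joint stands for the part that bears it (a point fixed in the world has none). Each returns a list of dicts, best first, with "score" (0 to 1); they miss things now and then, are a little off and sometimes report something else, mostly with a low value. They report only what shows in the picture. A call takes as long as a camera call.
- search_frame(camera, label): "bbox" ([left, top, right, bottom] in pixels, round what is visible of it).
- outline_of(camera, label): "pixels" (384x512 bool, what is visible of it) and "bbox" ([left, top, right, bottom] in pixels, round what is visible of it).
The state is a dict: "time_s": time; "joints": joint angles; "dq": joint speeds; "tau": joint torques, N m; "eef_pos": TCP position; "ee_rot": TCP orientation; "force": force on the tool from outside, world axes, zero at the start; "wrist_torque": the same for the moment, N m; "grip_width": opening from 0.0 (shut) to 1.0 (fully open).
Only numpy, scipy, OpenCV 4.12 (cv2) and the standard library are available. Lean on these libraries where they do the work, as an engineer would, in place of code of your own. Each camera call takes 0.05 s, during which the arm holds its last target.

## Working session

There is one attempt and no reset: what is moved stays moved. The work goes in short steps, Python scripts to look and compute and a tool call to move; the robot and the scene stay as the last step left them, time stands still between calls to the robot, and variables do not carry over. Pictures are saved under pics/ and viewed, and the job is handed in when it is done.

Besides the shell and the picture viewer there is one more tool, called after "Call:" in YAML: its name, and indented under it one key for each argument. servo_tool: Moves the arm, as the interface text tells. Its arguments: {"type":"object","properties":{"motion":{"type":"array"},"squeeze":{"type":"number"}},"required":["motion"]}

```bash
mkdir -p pics
cat > h.py <<'E'
import numpy as np,cv2
from rig import ctrl,capture,get_calibration,ticket,search_frame,outline_of
def save(n,im): cv2.imwrite(f'pics/{n}.png',cv2.cvtColor(im,cv2.COLOR_RGB2BGR))
def cloud(cam,depth):
    c=get_calibration(cam);K=np.array(c['camera_matrix']);T=np.array(c['T'])
    v,u=np.mgrid[:384,:512]
    P=np.stack([(u-K[0,2])/K[0,0]*depth,(v-K[1,2])/K[1,1]*depth,depth],-1)
    W=P@T[:3,:3].T+T[:3,3]
    W[depth<=0]=np.nan
    return W
E
python3 - <<'E'
from h import *
s=ctrl.sense();print(s,ctrl.hold_point_z)
for c in ['scene','top']:
    im,d=capture(c);save(c+'0',im);np.save(c+'0.npy',d);np.save(c+'im.npy',im)
    W=cloud(c,d)
    for l in ['small_carton','small_carton_centre','long_carton_centre','tall_carton_centre','rack','box_top','drop_box']:
        for r in search_frame(c,l)[:2]:
            print(c,l,round(r['score'],2),np.round(r['bbox']))
    print(get_calibration(c))
E
```

```text
{'time_s': 0.0, 'joints': array([-1.32738331e+00,  3.13460815e-01,  1.49841760e+00,  1.58909244e-05,
        1.33098095e+00, -2.23415795e-01]), 'dq': array([-0.00065782,  0.00129502,  0.00285595, -0.00090545, -0.00033796,
        0.0011936 ]), 'tau': array([ 5.30848902e-04, -4.12263572e+01, -2.59740901e+01, -2.17448055e-04,
        4.09340937e-03, -2.90463606e-05]), 'eef_pos': array([ 236.20487156, -468.58986599,  230.73686979]), 'ee_rot': array([-6.33398921e-04,  9.72882556e-01,  2.31298793e-01,  1.38394629e-06]), 'force': array([-0.5087178 , -0.0675439 , -0.31832859]), 'wrist_torque': array([0.01232492, 0.049774  , 0.05996802]), 'grip_width': 1.0022293469676118} 18.700000000000003
scene small_carton 0.7 [256. 166. 296. 209.]
scene small_carton_centre 0.66 [256. 166. 299. 210.]
scene long_carton_centre 0.87 [273. 153. 328. 210.]
scene long_carton_centre 0.53 [295. 140. 345. 195.]
scene tall_carton_centre 0.87 [294. 136. 346. 193.]
scene rack 0.96 [243. 175. 347. 232.]
scene rack 0.25 [ 45. 216. 198. 381.]
scene box_top 0.92 [ 44. 218. 200. 375.]
scene drop_box 0.9 [ 44. 214. 198. 38
[... 651 characters left out ...]
 156. 194. 231.]
top tall_carton_centre 0.8 [144. 155. 162. 227.]
top rack 0.97 [142. 164. 239. 227.]
top box_top 0.94 [340. 159. 422. 248.]
top drop_box 0.81 [342. 159. 423. 246.]
{'camera_matrix': array([[436.29618267,   0.        , 257.52059798],
       [  0.        , 436.29618267, 190.89665445],
       [  0.        ,   0.        ,   1.        ]]), 'T': array([[ 1.42645053e-02, -9.94553790e-01,  1.03243799e-01,
         4.05875920e+02],
       [-9.99859990e-01, -1.50910608e-02, -7.22913789e-03,
         5.38964785e+01],
       [ 8.74782494e-03, -1.03126224e-01, -9.94629809e-01,
         1.09201771e+03],
       [ 0.00000000e+00,  0.00000000e+00,  0.00000000e+00,
         1.00000000e+00]])}
```

View pics/scene0.png

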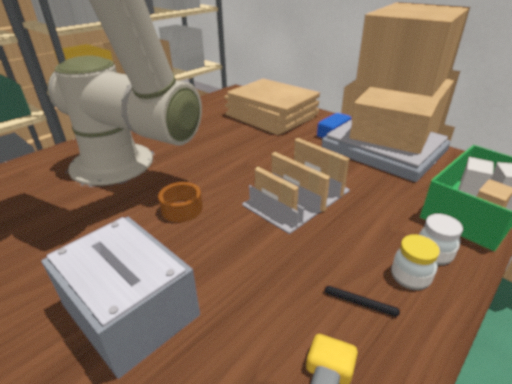

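View pics/top0.png

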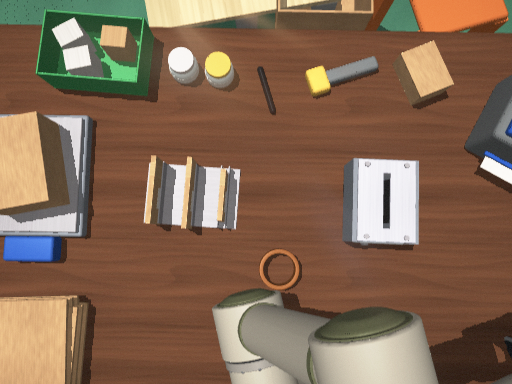

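Run:
```python
from h import *
for c in ['top','scene']:
    d=np.load(c+'0.npy');W=cloud(c,d)
    Z=W[...,2]
    boxes={'top':dict(s=(210,160,235,230),m=(172,150,198,235),t=(140,150,166,235),box=(335,150,430,255)),'scene':dict(s=(250,160,300,215),box=(40,210,205,382))}[c]
    for k,(a,b,e,f) in boxes.items():
        w=W[b:f,a:e].reshape(-1,3); z=w[:,2]
        zr={'s':(85,105),'m':(85,105),'t':(98,120),'box':(105,125)}[k]
        w=w[(z>zr[0])&(z<zr[1])]
        if k=='box':
            print(c,k,len(w),cv2.minAreaRect(w[:,:2].astype(np.float32)),np.median(w[:,2]))
        elif len(w)>5: print(c,k,len(w),cv2.minAreaRect(w[:,:2].astype(np.float32)),np.median(w,axis=0))
im=np.load('topim.npy');
a=cv2.resize(im[150:255,335:430],None,fx=6,fy=5.5,interpolation=cv2.INTER_NEAREST);save('boxz',a)
a=cv2.resize(im[145:240,130:250],None,fx=6,fy=6,interpolation=cv2.INTER_NEAREST);save('rackz',a)
```

```text
top s 285 ((501.7027893066406, 130.24606323242188), (12.156129837036133, 120.16121673583984), 86.96796417236328) [501.22675904 130.01204556  94.18935659]
top m 415 ((506.25274658203125, 209.93289184570312), (13.030600547790527, 165.06077575683594), 86.51154327392578) [506.47881974 209.83817083  93.90751878]
top t 414 ((510.7523498535156, 290.0003662109375), (13.214828491210938, 154.27651977539062), 86.6998291015625) [511.02167292 289.37038509 105.9146239 ]
top box 5209 ((491.82965087890625, -243.1352996826172), (151.32974243164062, 190.43057250976562), 88.62194061279297) 114.32882613795141
scene s 453 ((503.6982421875, 170.83204650878906), (94.15315246582031, 120.13809967041016), 86.7903823852539) [498.40936365 129.49234921  94.34388381]
scene box 8914 ((491.9559326171875, -241.97335815429688), (150.6168975830078, 191.81527709960938), 88.46954345703125) 114.97705936220217
```

Run:
```python
from h import *
for c in ['top','scene']:
    d=np.load(c+'0.npy');W=cloud(c,d);im=np.load(c+'im.npy')
    a,b,e,f={'top':(335,150,430,255),'scene':(40,210,205,382)}[c]
    M=np.zeros((384,512),bool);M[b:f,a:e]=1
    pl=M&(W[...,2]>111)&(W[...,2]<119)
    # plate plane intersect: rays at z=115
    cal=get_calibration(c);K=cal['camera_matrix'];T=cal['T']
    v,u=np.mgrid[:384,:512];R=np.stack([(u-K[0,2])/K[0,0],(v-K[1,2])/K[1,1],np.ones((384,512))],-1)@T[:3,:3].T
    Q=T[:3,3]+R*((115-T[2,3])/R[...,2:])
    rect=cv2.minAreaRect(W[pl][:,:2].astype(np.float32)); print(c,'z',np.median(W[pl][:,2]),rect)
    th=np.deg2rad(rect[2]-90);C=np.array(rect[0])
    ex=np.array([np.cos(th),np.sin(th)]);ey=np.array([-ex[1],ex[0]])
    lx=(Q[...,:2]-C)@ex;ly=(Q[...,:2]-C)@ey
    ins=(abs(lx)<80)&(abs(ly)<30)&M
    g=im.mean(-1)
    print('g',np.percentile(g[ins],[2,10,30,50,90]), 'z',np.nanpercentile(W[...,2][ins],[1,5,10,20,50]))
    dk=(ins&(g<110)).astype(np.uint8)
    n,l,st,_=cv2.connectedComponentsWithStats(dk);k=1+np.argmax(st[1:,4]);dk=l==k
    r2=cv2.minAreaRect(Q[dk][:,:2].astype(np.float32));print('slot dark',dk.sum(),r2,'local',lx[dk].mean(),ly[dk].mean(), np.percentile(lx[dk],[0,2,98,100]),np.percentile(ly[dk],[0,2,98,100]))
    # subpixel profile across
    bins=np.arange(-30,31,2.);s=ins&(abs(lx)<50)
    for q in bins[:-1]:
        t=s&(ly>=q)&(ly<q+2)
        if t.sum(): print(int(q),int(g[t].mean()),end=' | ')
    print()
```

```text
top z 114.71136834004238 ((491.48443603515625, -242.2435760498047), (148.84750366210938, 188.5293426513672), 88.59805297851562)
g [ 30.          36.66666667 240.33333333 242.         244.33333333] z [  2.89503162  85.31410238  94.42825049 110.29251542 114.16727276]
slot dark 352 ((490.32257080078125, -242.84292602539062), (13.559163093566895, 120.22396850585938), 89.03250122070312) local -2.8293659529565294 -0.959789721811449 [-61.30786397 -58.98657196  56.63366692  59.01472873] [-7.77482324 -7.65552879  6.09862993  6.24165759]
-30 243 | -28 242 | -26 242 | -24 243 | -22 242 | -20 243 | -18 243 | -16 241 | -14 241 | -12 242 | -10 207 | -8 68 | -6 34 | -4 35 | -2 34 | 0 32 | 2 36 | 4 61 | 6 136 | 8 242 | 10 241 | 12 240 | 14 241 | 16 241 | 18 240 | 20 240 | 22 242 | 24 243 | 26 244 | 28 242 | 
scene z 115.20276888127859 ((492.2941589355469, -243.33912658691406), (145.2494354248047, 188.0887451171875), 88.86952209472656)
g [129.         133.         216.66666667 219.66666667 222.66666667] z [ 10.00279364  81.38213271  94.65371647 113.39208615 114.99646075]Traceback (most recent call last):
  File "<stdin>", line 19, in <module>
    return _wrapfunc(a, 'argmax', axis=axis, out=out, **kwds)
    return bound(*args, **kwds)
ValueError: attempt to get argmax of an empty sequence
```

View pics/boxz.png

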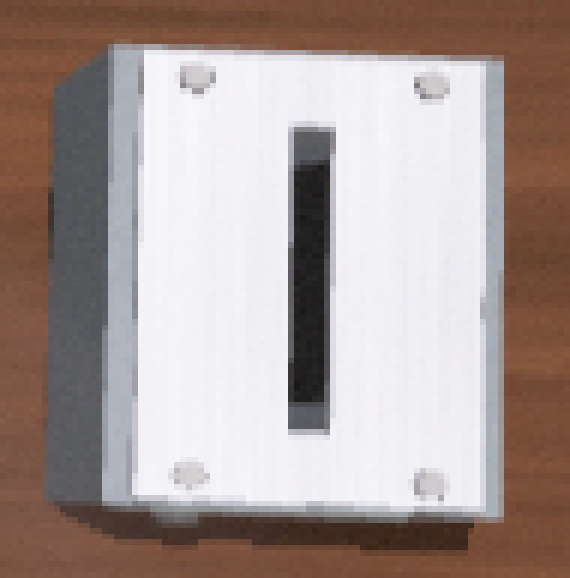

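Run:
```python
from h import *
def fitc(c,z=115):
    cal=get_calibration(c);K=cal['camera_matrix'];T=cal['T']
    def w(u,v):
        R=T[:3,:3]@np.array([(u-K[0,2])/K[0,0],(v-K[1,2])/K[1,1],1]);return (T[:3,3]+R*((z-T[2,3])/R[2]))[:2]
    return w
w=fitc('top');g=np.load('topim.npy').astype(float).mean(-1)
L=[];R=[]
for v in range(178,224):
    row=g[v]; # crossing at 150
    i=next(u for u in range(372,400) if row[u]<150);L.append(w(i-1+(row[i-1]-150)/(row[i-1]-row[i]),v))
    j=next(u for u in range(400,372,-1) if row[u]<150);R.append(w(j+(150-row[j])/(row[j+1]-row[j]),v))
L=np.array(L);R=np.array(R)
for E in(L,R):
    p=np.polyfit(E[:,0]-490,E[:,1],1);print('y@490',p[1],'ang deg',np.degrees(np.arctan(p[0])))
for u in (385,387,389):
    col=g[:,u]
    a=next(v for v in range(160,200) if col[v]<180);b=next(v for v in range(245,200,-1) if col[v]<180)
    print(u,a,b,w(u,a-.5)[0],w(u,b+.5)[0])
c=np.load('sceneim.npy');save('bs',cv2.resize(c[205:384,40:210],None,fx=3.3,fy=3.3,interpolation=cv2.INTER_CUBIC))
g=c.astype(float).mean(-1);ws=fitc('scene')
pts=np.argwhere((g<180))
m=((g<175)&(np.mgrid[:384,:512][0]>235)&(np.mgrid[:384,:512][0]<290)&(np.mgrid[:384,:512][1]>85)&(np.mgrid[:384,:512][1]<145)).astype(np.uint8)
n,l,st,_=cv2.connectedComponentsWithStats(m);k=1+np.argmax(st[1:,4]);print(st[k])
P=np.array([ws(u,v) for v,u in np.argwhere(l==k)],np.float32);print('scene slot',cv2.minAreaRect(P),P.mean(0))
```

```text
y@490 -235.52969762161283 ang deg -1.7734202480296193
y@490 -250.9156720653096 ang deg -1.3906761444374218
385 173 245 553.6044287625417 389.29183357910114
387 173 245 553.6751094416821 389.35474406141566
389 173 245 553.7457958603799 389.4176595645981
[ 92 242  48  44 565]
scene slot ((492.5921630859375, -242.86944580078125), (15.049440383911133, 123.59181213378906), 88.5386734008789) [ 496.98712 -242.9526 ]
```

View pics/bs.png

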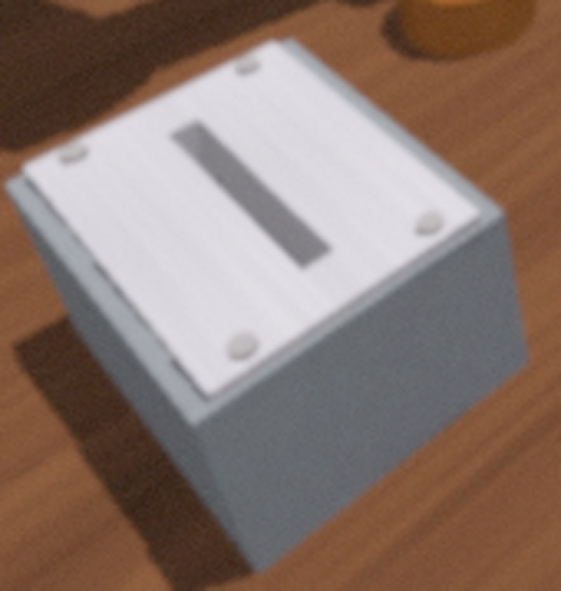

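Call:
servo_tool:
  motion:
    - {"dr":[0,0,1],"delta_pos":[0,0,0],"hand":1}
    - {"dr":[0,0,1],"delta_pos":[0,0,0],"hand":1}
    - {"dr":[0,0,1],"delta_pos":[0,0,0],"hand":1}
    - {"dr":[0,0,0],"delta_pos":[0.35,-0.94,0],"hand":1}
    - {"dr":[0,0,0],"delta_pos":[0.35,-0.94,0],"hand":1}
    - {"dr":[0,0,0],"delta_pos":[0.35,-0.94,0],"hand":1}
    - {"dr":[0,0,0],"delta_pos":[0.35,-0.94,0],"hand":1}
    - {"dr":[0,0,0],"delta_pos":[0.35,-0.94,0],"hand":1}
    - {"dr":[0,0,0],"delta_pos":[0.35,-0.94,0],"hand":1}
    - {"dr":[0,0,0],"delta_pos":[0.35,-0.94,0],"hand":1}
    - {"dr":[0,0,0],"delta_pos":[0.35,-0.94,0],"hand":1}
    - {"dr":[0,0,0],"delta_pos":[0.35,-0.94,0],"hand":1}
    - {"dr":[0,0,0],"delta_pos":[0.35,-0.94,0],"hand":1}
    - {"dr":[0,0,0],"delta_pos":[0.35,-0.94,0],"hand":1}
    - {"dr":[0,0,0],"delta_pos":[0.35,-0.94,0],"hand":1}
    - {"dr":[0,0,0],"delta_pos":[0,0,0],"hand":1}

```text
time_s: 2.8
eef_pos: [495.3, 95.1, 231.9]
ee_rot: [0.001, 0.999, -0.038, 0.002]
force: [-1.1, -0.3, -0.4]
grip_width: 0.998
```

```bash
cat >> h.py <<'E'
from scipy.spatial.transform import Rotation as Ro
def need(pos,yaw):
    s=ctrl.sense();q=s['ee_rot'];R=Ro.from_quat([q[1],q[2],q[3],q[0]])
    y=np.deg2rad(yaw);Rt=Ro.from_matrix(np.array([[np.cos(y),np.sin(y),0],[np.sin(y),-np.cos(y),0],[0,0,-1]]))
    d=R.inv().apply(np.array(pos)-s['eef_pos'])/50
    dr=np.degrees((R.inv()*Rt).as_rotvec())/10
    print('t',round(s['time_s'],2),'pos',s['eef_pos'].round(1),'yaw',np.degrees(np.arctan2(*R.as_matrix()[[1,0],0])).round(2),'F',s['force'].round(2),'M',s['wrist_torque'].round(2),'grip',round(s['grip_width'],3),'\n delta',d.round(3),'dr',dr.round(3))
    return s
E
python3 - <<'E'
from h import *
need((501.5,130.1,231),-3.2)
im,d=capture('wrist');save('w1',im)
E
```

```text
t 2.8 pos [495.3  95.1 231.9] yaw -4.41 F [-1.1  -0.29 -0.44] M [-0.02 -0.01 -0.02] grip 0.998 
 delta [ 0.069 -0.708  0.017] dr [ 0.012 -0.029 -0.121]
```

View pics/w1.png

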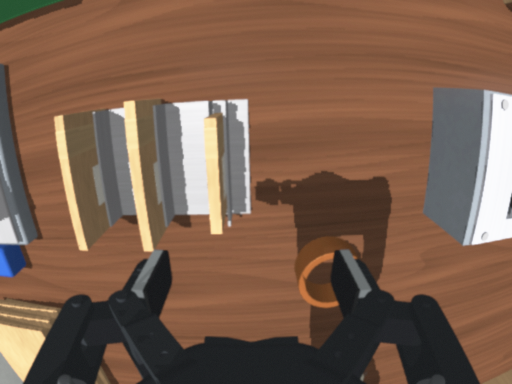

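Call:
servo_tool:
  motion:
    - {"dr":[0.01,-0.03,-0.12],"delta_pos":[0.07,-0.71,0],"hand":1}
    - {"dr":[0,0,0],"delta_pos":[0,0,0.8],"hand":1}
    - {"dr":[0,0,0],"delta_pos":[0,0,0.8],"hand":1}
    - {"dr":[0,0,0],"delta_pos":[0,0,0.3],"hand":1}
    - {"dr":[0,0,0],"delta_pos":[0,0,0],"hand":1}

```text
time_s: 3.48
eef_pos: [501.0, 124.2, 135.5]
ee_rot: [0.001, 1.0, -0.031, 0.001]
force: [-0.1, -0.4, 0.3]
grip_width: 0.999
```

Run:
```python
from h import *
need((501.5,130.1,62),-3.2)
im,d=capture('wrist');save('w2',im)
c=get_calibration('wrist');print(c)
```

```text
t 3.48 pos [501.  124.2 135.5] yaw -3.6 F [-0.08 -0.35  0.34] M [ 0.02  0.03 -0.04] grip 0.999 
 delta [ 0.    -0.121  1.469] dr [ 0.011 -0.007 -0.04 ]
{'camera_matrix': array([[297.31863964,   0.        , 250.92383465],
       [  0.        , 297.31863964, 192.81279178],
       [  0.        ,   0.        ,   1.        ]]), 'T': array([[-6.16567936e-02, -9.43980545e-01, -3.24190022e-01,
         5.85670396e+02],
       [-9.98097215e-01,  5.85168731e-02,  1.94351577e-02,
         1.19494307e+02],
       [ 6.24175661e-04,  3.24771468e-01, -9.45792316e-01,
         2.79697154e+02],
       [ 0.00000000e+00,  0.00000000e+00,  0.00000000e+00,
         1.00000000e+00]])}
```

View pics/w2.png

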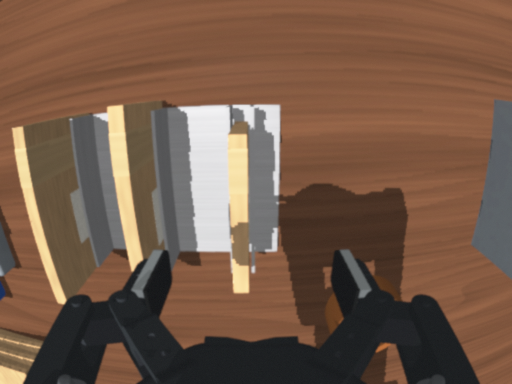

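Call:
servo_tool:
  motion:
    - {"dr":[0.01,0,-0.04],"delta_pos":[0,-0.12,0],"hand":0.6}
    - {"dr":[0,0,0],"delta_pos":[0,0,0],"hand":0.6}
    - {"dr":[0,0,0],"delta_pos":[0,0,0.5],"hand":0.6}
    - {"dr":[0,0,0],"delta_pos":[0,0,0.5],"hand":0.6}
    - {"dr":[0,0,0],"delta_pos":[0,0,0.46],"hand":0.6}
    - {"dr":[0,0,0],"delta_pos":[0,0,0],"hand":0.6}

```text
time_s: 4.28
eef_pos: [504.7, 130.2, 65.8]
ee_rot: [-0.0, 1.0, -0.028, 0.006]
force: [0.4, -0.2, -0.5]
grip_width: 0.601
```

Run:
```python
from h import *
need((501.5,130.1,62),-3.2)
im,d=capture('wrist');save('w3',im)
```

```text
t 4.28 pos [504.7 130.2  65.8] yaw -3.17 F [ 0.44 -0.17 -0.48] M [-0.01  0.01  0.03] grip 0.601 
 delta [-0.064  0.006  0.076] dr [-0.003 -0.064  0.003]
```

View pics/w3.png

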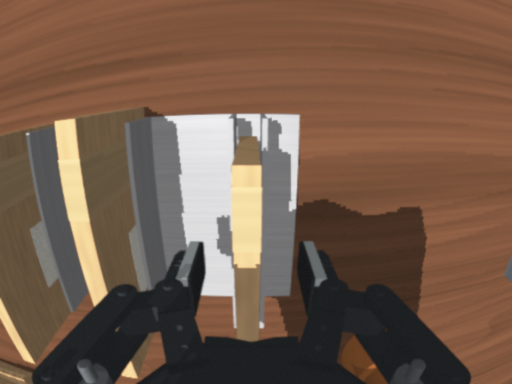

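Call:
servo_tool:
  motion:
    - {"dr":[0,-0.06,0],"delta_pos":[-0.06,0,0.07],"hand":0.6}
    - {"dr":[0,0,0],"delta_pos":[0,0,0],"hand":0.6}

```text
time_s: 4.58
eef_pos: [503.3, 130.5, 65.2]
ee_rot: [-0.0, 1.0, -0.028, 0.003]
force: [-0.6, -0.1, 0.2]
grip_width: 0.601
```

Run:
```python
from h import *
need((501.5,130.1,62),-3.2)
```

```text
t 4.58 pos [503.3 130.5  65.2] yaw -3.16 F [-0.65 -0.06  0.21] M [ 0.02 -0.04  0.01] grip 0.601 
 delta [-0.035  0.01   0.063] dr [-0.006 -0.031  0.004]
```

Call:
servo_tool:
  motion:
    - {"dr":[0,-0.04,0],"delta_pos":[-0.02,0.01,0.06],"hand":0.6}
    - {"dr":[0,0,0],"delta_pos":[0,0,0],"hand":0.6}
    - {"dr":[0,0,0],"delta_pos":[0,0,0],"hand":0.3}
    - {"dr":[0,0,0],"delta_pos":[0,0,0],"hand":0}
    - {"dr":[0,0,0],"delta_pos":[0,0,0],"hand":0}
    - {"dr":[0,0,0],"delta_pos":[0,0,0],"hand":0}
    - {"dr":[0,0,0],"delta_pos":[0,0,0],"hand":0}
    - {"dr":[0,0,0],"delta_pos":[0,0,0],"hand":0}
    - {"dr":[0,0,0],"delta_pos":[0,0,0],"hand":0}
  squeeze: 50

```text
time_s: 5.7
eef_pos: [502.7, 130.1, 62.9]
ee_rot: [-0.001, 1.0, -0.028, -0.0]
force: [-0.5, 0.4, -0.3]
grip_width: 0.13
```

Run:
```python
from h import *
need((501.5,130.1,62),-3.2)
im,d=capture('wrist');save('w4',im)
```

```text
t 5.7 pos [502.7 130.1  62.9] yaw -3.16 F [-0.52  0.35 -0.27] M [ 0.01 -0.01  0.03] grip 0.13 
 delta [-0.023  0.002  0.017] dr [-0.007  0.002  0.004]
```

View pics/w4.png

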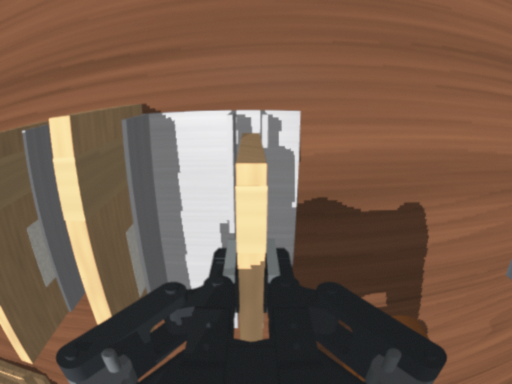

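Call:
servo_tool:
  motion:
    - {"dr":[0,0,0],"delta_pos":[0,0,-0.3],"hand":0}
    - {"dr":[0,0,0],"delta_pos":[0,0,-0.5],"hand":0}
    - {"dr":[0,0,0],"delta_pos":[0,0,-0.6],"hand":0}
    - {"dr":[0,0,0],"delta_pos":[0,0,-0.6],"hand":0}
    - {"dr":[0,0,0],"delta_pos":[0,0,-0.6],"hand":0}
    - {"dr":[0,0,0],"delta_pos":[0,0,-0.6],"hand":0}
    - {"dr":[0,0,0],"delta_pos":[0,0,-0.4],"hand":0}
    - {"dr":[0,0,0],"delta_pos":[0,0,0],"hand":0}

```text
time_s: 6.75
eef_pos: [501.7, 129.6, 255.1]
ee_rot: [-0.0, 1.0, -0.028, 0.002]
force: [0.9, -0.6, -1.3]
grip_width: 0.131
```

Run:
```python
from h import *
need((492.7,-243.1,210),-1.5)
im,d=capture('wrist');save('w5',im)
im,d=capture('top');save('t5',im)
```

```text
t 6.75 pos [501.7 129.6 255.1] yaw -3.16 F [ 0.91 -0.58 -1.27] M [ 0.01 -0.04  0.01] grip 0.131 
 delta [0.228 7.454 0.898] dr [-0.003 -0.017 -0.166]
```

View pics/w5.png

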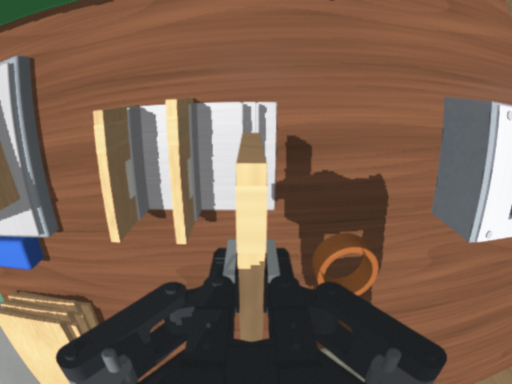

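View pics/t5.png

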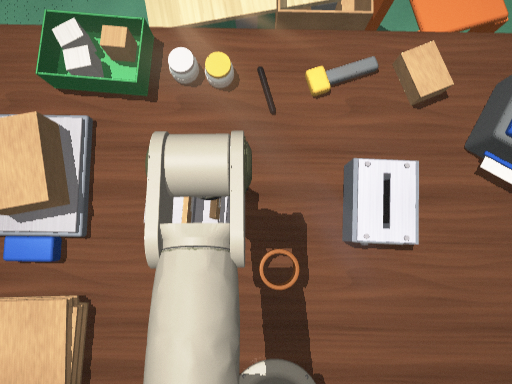

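Call:
servo_tool:
  motion:
    - {"dr":[0,0,-0.16],"delta_pos":[0.02,0.4,0],"hand":0}
    - {"dr":[0,0,0],"delta_pos":[0.03,0.8,0],"hand":0}
    - {"dr":[0,0,0],"delta_pos":[0.03,0.8,0],"hand":0}
    - {"dr":[0,0,0],"delta_pos":[0.03,0.8,0],"hand":0}
    - {"dr":[0,0,0],"delta_pos":[0.03,0.8,0],"hand":0}
    - {"dr":[0,0,0],"delta_pos":[0.03,0.8,0],"hand":0}
    - {"dr":[0,0,0],"delta_pos":[0.03,0.8,0],"hand":0}
    - {"dr":[0,0,0],"delta_pos":[0.03,0.8,0],"hand":0}
    - {"dr":[0,0,0],"delta_pos":[0.01,0.4,0.2],"hand":0}
    - {"dr":[0,0,0],"delta_pos":[0,0.3,0.2],"hand":0}
    - {"dr":[0,0,0],"delta_pos":[0,0,0],"hand":0}

```text
time_s: 8.22
eef_pos: [498.8, -213.4, 218.9]
ee_rot: [-0.004, 1.0, -0.012, -0.011]
force: [-0.7, 0.1, -1.0]
grip_width: 0.132
```

Run:
```python
from h import *
need((492.7,-243.1,190),-1.5)
```

```text
t 8.22 pos [ 498.8 -213.4  218.9] yaw -1.37 F [-0.69  0.15 -0.98] M [ 0.04 -0.05 -0.04] grip 0.132 
 delta [-0.095  0.602  0.575] dr [-0.049  0.122  0.012]
```

Call:
servo_tool:
  motion:
    - {"dr":[-0.05,0.12,0.01],"delta_pos":[-0.09,0.5,0.2],"hand":0}
    - {"dr":[0,0,0],"delta_pos":[0,0.1,0.15],"hand":0}
    - {"dr":[0,0,0],"delta_pos":[0,0,0],"hand":0}
    - {"dr":[0,0,0],"delta_pos":[0,0,0],"hand":0}

```text
time_s: 8.72
eef_pos: [494.4, -239.7, 201.3]
ee_rot: [-0.001, 1.0, -0.011, 0.0]
force: [-0.3, 0.3, -1.4]
grip_width: 0.132
```

Run:
```python
from h import *
need((492.7,-243.1,185),-1.5)
im,d=capture('wrist');save('w6',im);np.save('w6d.npy',d)
im,d=capture('scene');save('s6',im);
```

```text
t 8.72 pos [ 494.4 -239.7  201.3] yaw -1.24 F [-0.29  0.33 -1.44] M [-0.   -0.    0.03] grip 0.132 
 delta [-0.033  0.07   0.327] dr [-0.006 -0.002  0.026]
```

View pics/w6.png

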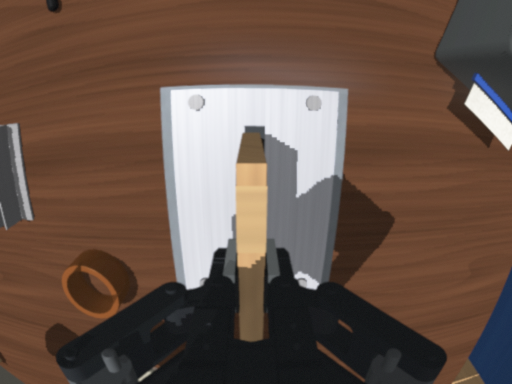

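View pics/s6.png

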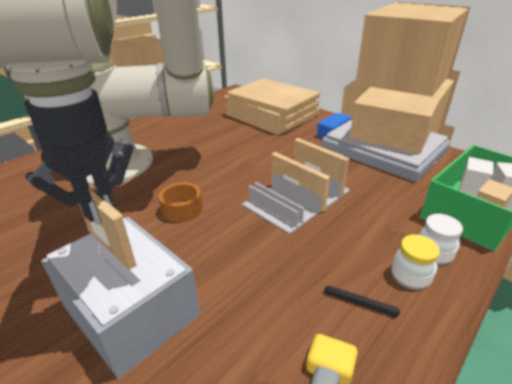

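Call:
servo_tool:
  motion:
    - {"dr":[0,0,0.03],"delta_pos":[-0.04,0.08,0.25],"hand":0}
    - {"dr":[0,0,0],"delta_pos":[0,0,0.05],"hand":0}
    - {"dr":[0,0,0],"delta_pos":[0,0,0],"hand":0}
    - {"dr":[0,0,0],"delta_pos":[0,0,0],"hand":0}

```text
time_s: 9.32
eef_pos: [492.3, -243.6, 185.3]
ee_rot: [-0.0, 1.0, -0.013, 0.0]
force: [-0.2, -0.4, -1.6]
grip_width: 0.133
```

Run:
```python
from h import *
need((492.7,-243.1,178),-1.5)
im,d=capture('wrist');save('w7',cv2.resize(im[90:260,190:330],None,fx=4,fy=3.5,interpolation=cv2.INTER_CUBIC))
im,d=capture('scene');save('s7',cv2.resize(im[180:384,30:230],None,fx=3.5,fy=2.9,interpolation=cv2.INTER_CUBIC))
```

```text
t 9.32 pos [ 492.3 -243.6  185.3] yaw -1.54 F [-0.25 -0.38 -1.58] M [-0.01  0.01  0.02] grip 0.133 
 delta [ 0.008 -0.011  0.147] dr [-0.006 -0.002 -0.004]
```

View pics/w7.png

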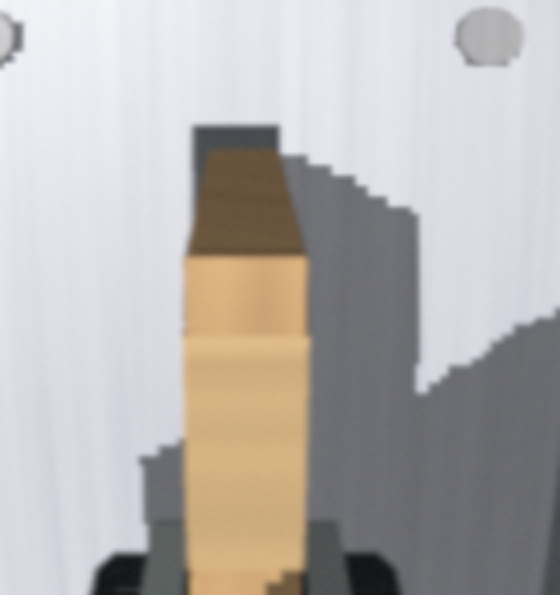

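View pics/s7.png

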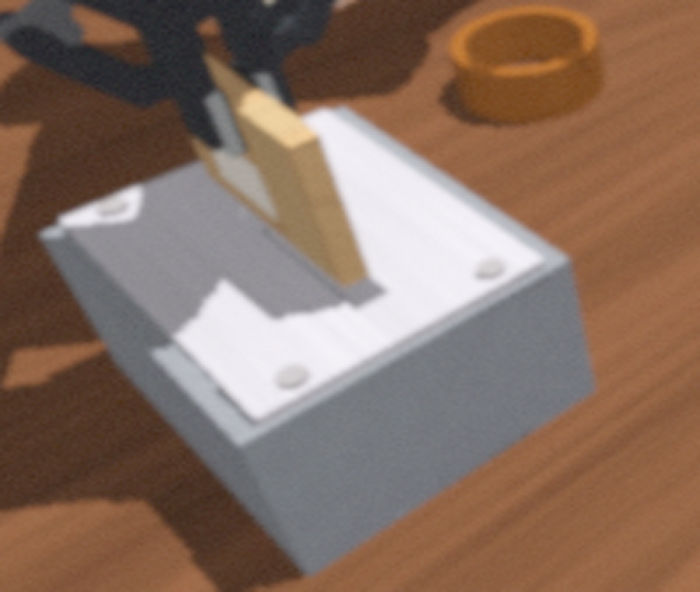

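Call:
servo_tool:
  motion:
    - {"dr":[0,0,0],"delta_pos":[0,-0.02,0.1],"hand":0}
    - {"dr":[0,0,0],"delta_pos":[0,0,0.04],"hand":0}
    - {"dr":[0,0,0],"delta_pos":[0,0,0.04],"hand":0}
    - {"dr":[0,0,0],"delta_pos":[0,0,0],"hand":0}

```text
time_s: 9.93
eef_pos: [492.4, -242.5, 175.9]
ee_rot: [-0.0, 1.0, -0.013, 0.0]
force: [0.1, 0.4, -0.3]
grip_width: 0.129
```

Run:
```python
from h import *
need((492.7,-242.7,172),-1.5)
im,d=capture('wrist');save('w8',cv2.resize(im[90:260,190:330],None,fx=4,fy=3.5,interpolation=cv2.INTER_CUBIC))
im,d=capture('scene');save('s8',cv2.resize(im[180:384,30:230],None,fx=3.5,fy=2.9,interpolation=cv2.INTER_CUBIC))
```

```text
t 9.93 pos [ 492.4 -242.5  175.9] yaw -1.53 F [ 0.09  0.44 -0.32] M [ 0.02 -0.    0.01] grip 0.129 
 delta [0.006 0.003 0.077] dr [-0.004 -0.004 -0.003]
```

View pics/w8.png

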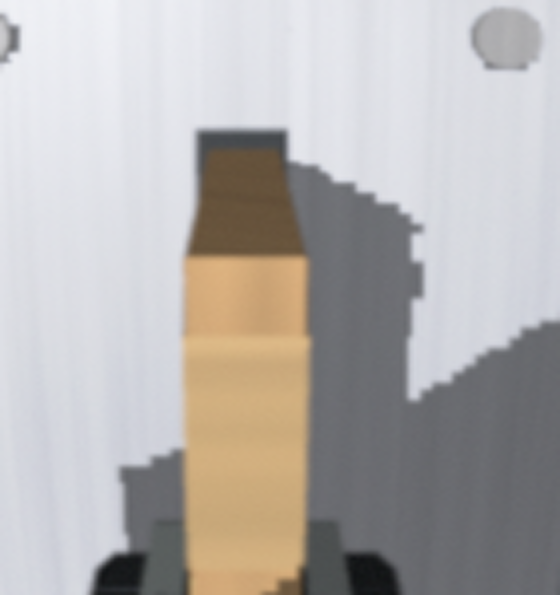

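View pics/s8.png

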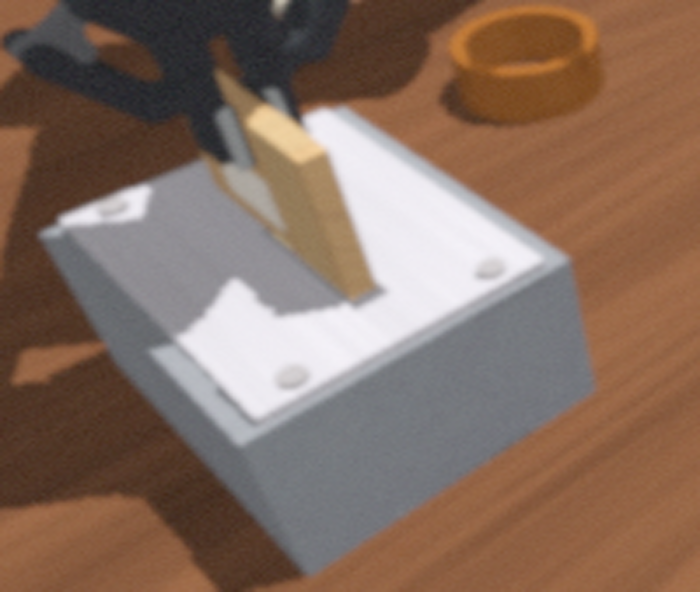

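Call:
servo_tool:
  motion:
    - {"dr":[0,0,0],"delta_pos":[0,0,0.06],"hand":0}
    - {"dr":[0,0,0],"delta_pos":[0,0,0.06],"hand":0}
    - {"dr":[0,0,0],"delta_pos":[0,0,0],"hand":0}

```text
time_s: 10.4
eef_pos: [492.5, -242.6, 169.7]
ee_rot: [-0.0, 1.0, -0.013, 0.001]
force: [0.6, 0.6, -1.3]
grip_width: 0.13
```

Run:
```python
from h import *
need((492.4,-242.6,166),-1.5)
```

```text
t 10.4 pos [ 492.5 -242.6  169.7] yaw -1.54 F [ 0.6   0.56 -1.31] M [ 0.    0.05 -0.02] grip 0.13 
 delta [-0.002 -0.     0.074] dr [-0.003 -0.006 -0.004]
```

Call:
servo_tool:
  motion:
    - {"dr":[0,0,0],"delta_pos":[0,0,0.06],"hand":0}
    - {"dr":[0,0,0],"delta_pos":[0,0,0.06],"hand":0}
    - {"dr":[0,0,0],"delta_pos":[0,0,0.06],"hand":0}
    - {"dr":[0,0,0],"delta_pos":[0,0,0],"hand":0}

```text
time_s: 10.9
eef_pos: [492.5, -242.4, 160.0]
ee_rot: [-0.0, 1.0, -0.013, 0.0]
force: [-0.2, 0.2, -1.5]
grip_width: 0.135
```

Run:
```python
from h import *
need((492.4,-242.6,155),-1.5)
im,d=capture('wrist');save('w9',cv2.resize(im[90:260,190:330],None,fx=4,fy=3.5,interpolation=cv2.INTER_CUBIC))
```

```text
t 10.9 pos [ 492.5 -242.4  160. ] yaw -1.53 F [-0.2   0.23 -1.51] M [ 0.12  0.02 -0.03] grip 0.135 
 delta [-0.002  0.003  0.1  ] dr [-0.005 -0.005 -0.003]
```

View pics/w9.png

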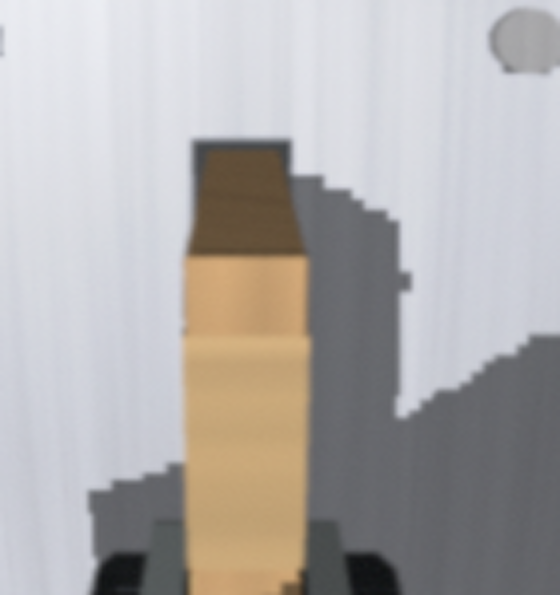

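Call:
servo_tool:
  motion:
    - {"dr":[0,0,0],"delta_pos":[0,0,0.06],"hand":0}
    - {"dr":[0,0,0],"delta_pos":[0,0,0.06],"hand":0}
    - {"dr":[0,0,0],"delta_pos":[0,0,0.06],"hand":0}

```text
time_s: 11.32
eef_pos: [492.9, -241.6, 151.4]
ee_rot: [-0.001, 1.0, -0.013, 0.001]
force: [0.4, 3.6, 2.7]
grip_width: 0.129
```

Run:
```python
from h import *
need((492.4,-242.6,140),-1.5)
```

```text
t 11.32 pos [ 492.9 -241.6  151.4] yaw -1.54 F [0.36 3.56 2.67] M [0.91 0.02 0.  ] grip 0.129 
 delta [-0.01   0.021  0.228] dr [-0.013 -0.013 -0.004]
```

Call:
servo_tool:
  motion:
    - {"dr":[0,0,0],"delta_pos":[0,0,0.06],"hand":0}
    - {"dr":[0,0,0],"delta_pos":[0,0,0.06],"hand":0}
    - {"dr":[0,0,0],"delta_pos":[0,0,0.06],"hand":0}

```text
time_s: 11.7
eef_pos: [493.1, -240.9, 142.0]
ee_rot: [-0.002, 1.0, -0.013, 0.001]
force: [0.3, 5.3, 3.4]
grip_width: 0.129
```

Run:
```python
from h import *
need((492.4,-242.0,122),-1.5)
```

```text
t 11.7 pos [ 493.1 -240.9  142. ] yaw -1.53 F [0.27 5.31 3.37] M [ 1.15  0.01 -0.05] grip 0.129 
 delta [-0.015  0.023  0.401] dr [-0.019 -0.015 -0.003]
```

Call:
servo_tool:
  motion:
    - {"dr":[0,0,0],"delta_pos":[0,0.01,0.06],"hand":0}
    - {"dr":[0,0,0],"delta_pos":[0,0.01,0.06],"hand":0}
    - {"dr":[0,0,0],"delta_pos":[0,0.01,0.06],"hand":0}
    - {"dr":[0,0,0],"delta_pos":[0,0.01,0.06],"hand":0}

```text
time_s: 12.2
eef_pos: [493.1, -241.4, 129.0]
ee_rot: [-0.003, 1.0, -0.013, 0.001]
force: [-0.1, 6.2, 2.0]
grip_width: 0.135
```

Run:
```python
from h import *
need((492.4,-242.0,122),-1.5)
im,d=capture('wrist');save('w10',im)
im,d=capture('scene');save('s10',cv2.resize(im[180:384,30:230],None,fx=3.5,fy=2.9,interpolation=cv2.INTER_CUBIC))
```

```text
t 12.2 pos [ 493.1 -241.4  129. ] yaw -1.52 F [-0.13  6.17  1.97] M [ 1.35 -0.08 -0.03] grip 0.135 
 delta [-0.014  0.013  0.141] dr [-0.038 -0.011 -0.002]
```

View pics/s10.png

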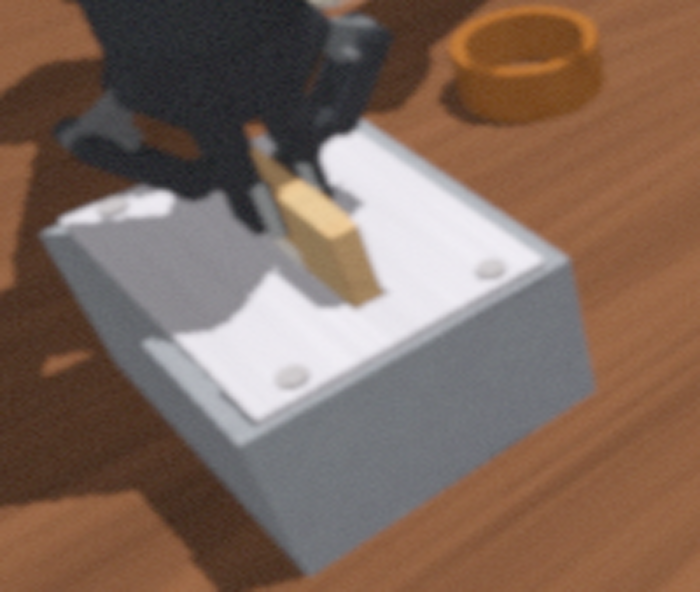

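View pics/w10.png

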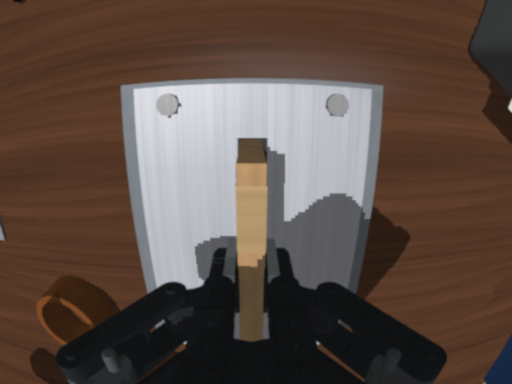

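Call:
servo_tool:
  motion:
    - {"dr":[0,0,0],"delta_pos":[0,0.01,0.06],"hand":0}
    - {"dr":[0,0,0],"delta_pos":[0,0.01,0.04],"hand":0}
    - {"dr":[0,0,0],"delta_pos":[0,0,0],"hand":0}

```text
time_s: 12.68
eef_pos: [492.8, -241.0, 122.4]
ee_rot: [-0.005, 1.0, -0.013, 0.0]
force: [0.4, 5.1, 2.6]
grip_width: 0.129
```

Run:
```python
from h import *
need((492.4,-242.0,122),-1.5)
```

```text
t 12.68 pos [ 492.8 -241.   122.4] yaw -1.53 F [0.35 5.11 2.62] M [ 1.05 -0.11 -0.01] grip 0.129 
 delta [-0.007  0.021  0.009] dr [-0.058 -0.002 -0.003]
```

Call:
servo_tool:
  motion:
    - {"dr":[0,0,0],"delta_pos":[0,0,0],"hand":0.4}
    - {"dr":[0,0,0],"delta_pos":[0,0,0],"hand":0.6}
    - {"dr":[0,0,0],"delta_pos":[0,0,0],"hand":0.6}
    - {"dr":[0,0,0],"delta_pos":[0,0,0],"hand":0.6}

```text
time_s: 13.18
eef_pos: [492.6, -242.8, 121.9]
ee_rot: [-0.003, 1.0, -0.013, 0.0]
force: [0.6, 0.2, -0.3]
grip_width: 0.601
```

Call:
servo_tool:
  motion:
    - {"dr":[0,0,0],"delta_pos":[0,0,-0.4],"hand":0.6}
    - {"dr":[0,0,0],"delta_pos":[0,0,-0.5],"hand":0.6}
    - {"dr":[0,0,0],"delta_pos":[0,0,-0.4],"hand":0.6}
    - {"dr":[0,0,0],"delta_pos":[0,0,0],"hand":0.6}

```text
time_s: 13.68
eef_pos: [492.3, -243.6, 188.3]
ee_rot: [-0.003, 1.0, -0.013, -0.0]
force: [1.1, 0.2, -0.0]
grip_width: 0.598
```

Call:
servo_tool:
  motion:
    - {"dr":[0,0,0],"delta_pos":[0,0,0],"hand":0.2}
    - {"dr":[0,0,0],"delta_pos":[0,0,0],"hand":0}
    - {"dr":[0,0,0],"delta_pos":[0,0,0],"hand":0}
    - {"dr":[0,0,0],"delta_pos":[0,0,0],"hand":0}
    - {"dr":[0,0,0],"delta_pos":[0,0,0],"hand":0}
    - {"dr":[0,0,0],"delta_pos":[0,0,0],"hand":0}
  squeeze: 20

```text
time_s: 14.42
eef_pos: [491.5, -243.0, 185.3]
ee_rot: [-0.004, 1.0, -0.013, -0.002]
force: [-1.0, 0.1, 0.4]
grip_width: -0.004
```

Run:
```python
from h import *
need((491.5,-242.0,165),-1.5)
im,d=capture('wrist');save('w11',im)
im,d=capture('scene');save('s11',cv2.resize(im[180:384,30:230],None,fx=3.5,fy=2.9,interpolation=cv2.INTER_CUBIC))
```

```text
t 14.43 pos [ 491.5 -243.   185.3] yaw -1.54 F [-0.96  0.13  0.4 ] M [0.   0.01 0.04] grip -0.004 
 delta [ 0.001 -0.017  0.407] dr [-0.05   0.022 -0.004]
```

View pics/w11.png

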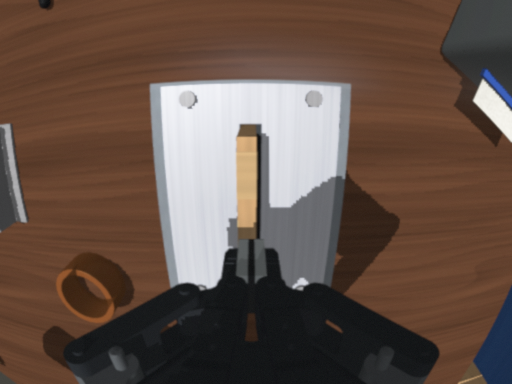

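View pics/s11.png

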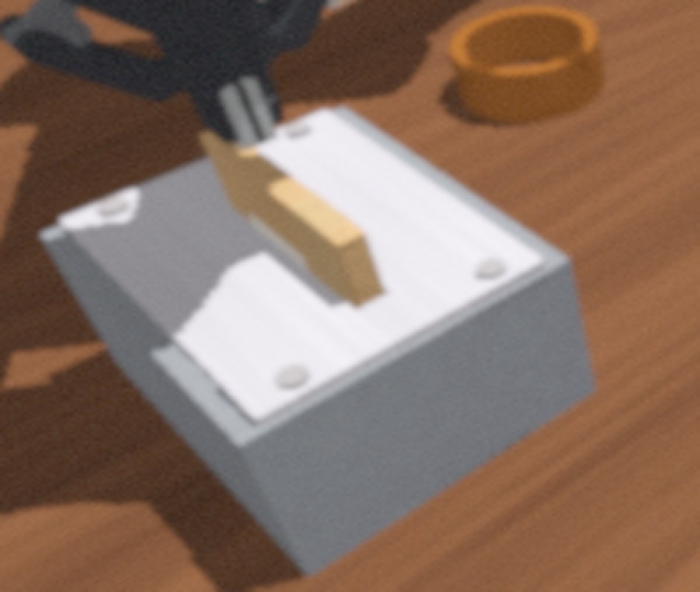

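Call:
servo_tool:
  motion:
    - {"dr":[-0.05,0.02,0],"delta_pos":[0,-0.01,0.3],"hand":0}
    - {"dr":[0,0,0],"delta_pos":[0,0,0.15],"hand":0}
    - {"dr":[0,0,0],"delta_pos":[0,0,0.06],"hand":0}
    - {"dr":[0,0,0],"delta_pos":[0,0,0.06],"hand":0}

```text
time_s: 15.02
eef_pos: [491.9, -242.8, 156.9]
ee_rot: [0.001, 1.0, -0.013, 0.001]
force: [-0.0, 1.3, -0.0]
grip_width: 0.003
```

Run:
```python
from h import *
need((491.5,-242.4,118),-1.5)
```

```text
t 15.03 pos [ 491.9 -242.8  156.9] yaw -1.55 F [-0.03  1.26 -0.03] M [ 0.02 -0.03  0.04] grip 0.003 
 delta [-0.008 -0.009  0.778] dr [ 0.006 -0.006 -0.005]
```

Call:
servo_tool:
  motion:
    - {"dr":[0,0,0],"delta_pos":[0,-0.01,0.06],"hand":0}
    - {"dr":[0,0,0],"delta_pos":[0,0,0.06],"hand":0}
    - {"dr":[0,0,0],"delta_pos":[0,0,0.06],"hand":0}

```text
time_s: 15.4
eef_pos: [492.6, -242.8, 149.0]
ee_rot: [0.001, 1.0, -0.013, 0.002]
force: [-0.3, 1.2, 5.0]
grip_width: -0.0
```

Run:
```python
from h import *
need((491.5,-242.4,118),-1.5)
```

```text
t 15.4 pos [ 492.6 -242.8  149. ] yaw -1.55 F [-0.27  1.25  4.98] M [ 0.13  0.06 -0.  ] grip -0.0 
 delta [-0.025 -0.009  0.62 ] dr [ 0.016 -0.021 -0.005]
```

Pushing at about 5 N. Continue.

Call:
servo_tool:
  motion:
    - {"dr":[0,0,0],"delta_pos":[0,0,0.06],"hand":0}
    - {"dr":[0,0,0],"delta_pos":[0,0,0.06],"hand":0}
    - {"dr":[0,0,0],"delta_pos":[0,0,0.06],"hand":0}
    - {"dr":[0,0,0],"delta_pos":[0,0,0.06],"hand":0}

```text
time_s: 15.9
eef_pos: [492.9, -242.8, 136.6]
ee_rot: [0.002, 1.0, -0.013, 0.002]
force: [0.9, 0.1, 3.9]
grip_width: -0.001
```

Call:
servo_tool:
  motion:
    - {"dr":[0,-0.02,0],"delta_pos":[-0.01,0,0.06],"hand":0}
    - {"dr":[0,0,0],"delta_pos":[0,0,0.06],"hand":0}
    - {"dr":[0,0,0],"delta_pos":[0,0,0.06],"hand":0}

```text
time_s: 16.27
eef_pos: [492.5, -242.7, 126.9]
ee_rot: [0.001, 1.0, -0.014, 0.0]
force: [0.5, 1.6, 4.8]
grip_width: -0.002
```

Run:
```python
from h import *
need((491.5,-242.4,116),-1.5)
im,d=capture('wrist');save('w12',im)
im,d=capture('scene');save('s12',cv2.resize(im[180:384,30:230],None,fx=3.5,fy=2.9,interpolation=cv2.INTER_CUBIC))
```

```text
t 16.27 pos [ 492.5 -242.7  126.9] yaw -1.55 F [0.53 1.56 4.79] M [ 0.17 -0.02  0.02] grip -0.002 
 delta [-0.02  -0.006  0.219] dr [ 0.016 -0.005 -0.005]
```

View pics/w12.png

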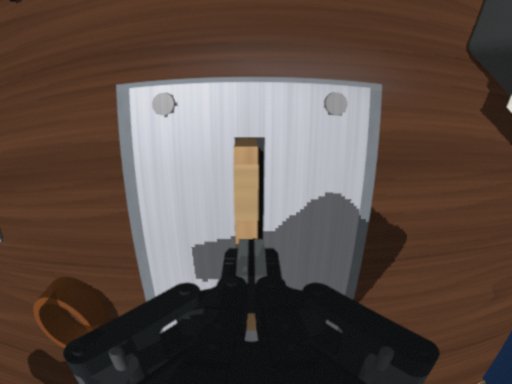

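View pics/s12.png

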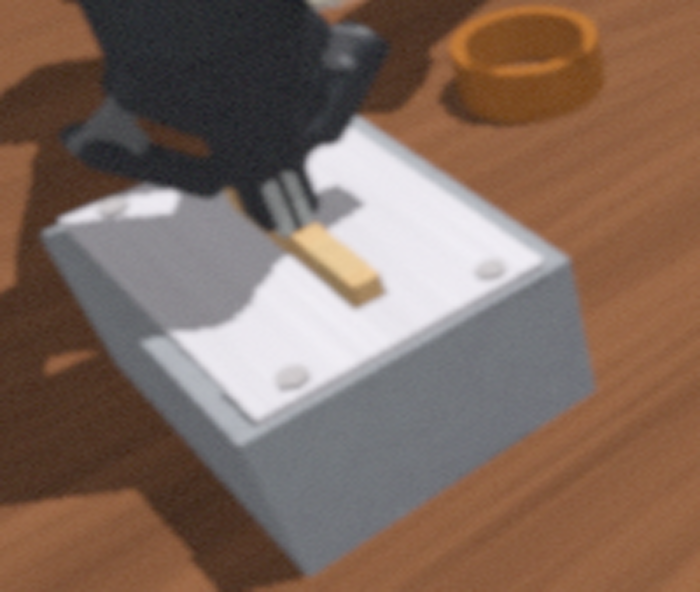

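Call:
servo_tool:
  motion:
    - {"dr":[0,0,0],"delta_pos":[-0.01,0,0.06],"hand":0}
    - {"dr":[0,0,0],"delta_pos":[0,0,0.05],"hand":0}
    - {"dr":[0,0,0],"delta_pos":[0,0,0],"hand":0}

```text
time_s: 16.75
eef_pos: [491.9, -242.6, 120.9]
ee_rot: [0.001, 1.0, -0.014, 0.0]
force: [1.0, 0.9, 3.4]
grip_width: 0.0
```

Run:
```python
from h import *
need((491.5,-242.4,116),-1.5)
```

```text
t 16.75 pos [ 491.9 -242.6  120.9] yaw -1.55 F [0.98 0.92 3.38] M [ 0.19 -0.12 -0.01] grip 0.0 
 delta [-0.008 -0.004  0.097] dr [ 0.014 -0.004 -0.005]
```

Call:
servo_tool:
  motion:
    - {"dr":[0,0,0],"delta_pos":[0,0,0.05],"hand":0}
    - {"dr":[0,0,0],"delta_pos":[0,0,0.03],"hand":0}

```text
time_s: 17.0
eef_pos: [491.9, -242.6, 116.8]
ee_rot: [0.001, 1.0, -0.013, 0.0]
force: [0.3, 0.9, 4.8]
grip_width: -0.0
```

Run:
```python
from h import *
need((491.5,-242.4,115),-1.5)
```

```text
t 17.0 pos [ 491.9 -242.6  116.8] yaw -1.55 F [0.26 0.91 4.84] M [ 0.22  0.08 -0.  ] grip -0.0 
 delta [-0.008 -0.004  0.035] dr [ 0.015 -0.004 -0.005]
```

Call:
servo_tool:
  motion:
    - {"dr":[0,0,0],"delta_pos":[0,0,0.03],"hand":0}

```text
time_s: 17.12
eef_pos: [491.9, -242.6, 115.2]
ee_rot: [0.001, 1.0, -0.014, 0.0]
force: [0.5, 1.9, 4.3]
grip_width: 0.0
```

Call:
servo_tool:
  motion:
    - {"dr":[0,0,0],"delta_pos":[0,0,0.02],"hand":0}

```text
time_s: 17.25
eef_pos: [491.9, -242.6, 114.0]
ee_rot: [0.001, 1.0, -0.014, 0.0]
force: [0.6, 1.7, 5.1]
grip_width: 0.003
```

Call:
servo_tool:
  motion:
    - {"dr":[0,0,0],"delta_pos":[0,0,0.02],"hand":0}

```text
time_s: 17.38
eef_pos: [491.9, -242.6, 113.0]
ee_rot: [0.001, 1.0, -0.013, 0.0]
force: [0.5, 1.6, 4.4]
grip_width: 0.003
```

Call:
servo_tool:
  motion:
    - {"dr":[0,0,0],"delta_pos":[0,0,0.02],"hand":0}

```text
time_s: 17.5
eef_pos: [491.9, -242.6, 111.9]
ee_rot: [0.001, 1.0, -0.013, 0.0]
force: [0.5, 1.4, 3.9]
grip_width: 0.001
```

Run:
```python
from h import *
need((491.5,-242.4,115),-1.5)
im,d=capture('wrist');save('w13',im)
im,d=capture('scene');save('s13',cv2.resize(im[180:384,30:230],None,fx=3.5,fy=2.9,interpolation=cv2.INTER_CUBIC))
```

```text
t 17.5 pos [ 491.9 -242.6  111.9] yaw -1.54 F [0.52 1.42 3.89] M [ 0.23 -0.06  0.01] grip 0.001 
 delta [-0.008 -0.004 -0.061] dr [ 0.014 -0.004 -0.004]
```

View pics/w13.png

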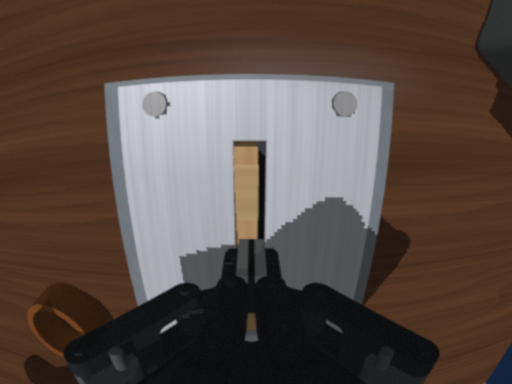

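View pics/s13.png

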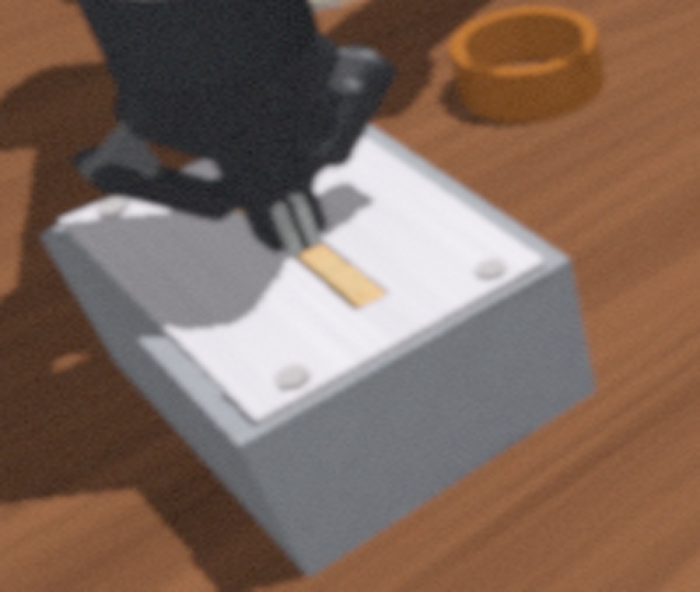

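Call:
servo_tool:
  motion:
    - {"dr":[0,0,0],"delta_pos":[0,0,0.02],"hand":0}
    - {"dr":[0,0,0],"delta_pos":[0,0,0.02],"hand":0}

```text
time_s: 17.85
eef_pos: [491.9, -242.6, 109.8]
ee_rot: [0.001, 1.0, -0.013, 0.0]
force: [-0.1, 1.1, 4.6]
grip_width: -0.003
```

Call:
servo_tool:
  motion:
    - {"dr":[0,0,0],"delta_pos":[0,0,0.02],"hand":0}

```text
time_s: 17.98
eef_pos: [491.9, -242.6, 108.8]
ee_rot: [0.001, 1.0, -0.014, 0.0]
force: [0.5, 0.3, 4.6]
grip_width: 0.002
```

Retreat and look.

Call:
servo_tool:
  motion:
    - {"dr":[0,0,0],"delta_pos":[0,0,-0.1],"hand":0}
    - {"dr":[0,0,0],"delta_pos":[0,0,-0.5],"hand":0}
    - {"dr":[0,0,0],"delta_pos":[0,0,-0.9],"hand":0}
    - {"dr":[0,0,0],"delta_pos":[0,0,-0.9],"hand":0}
    - {"dr":[0,0,0],"delta_pos":[-0.5,0,-0.4],"hand":0}
    - {"dr":[0,0,0],"delta_pos":[-0.9,0,0],"hand":0}
    - {"dr":[0,0,0],"delta_pos":[-0.6,0,0],"hand":0}
    - {"dr":[0,0,0],"delta_pos":[0,0,0],"hand":0}
    - {"dr":[0,0,0],"delta_pos":[0,0,0],"hand":0}

```text
time_s: 19.1
eef_pos: [387.8, -239.8, 252.2]
ee_rot: [0.001, 1.0, -0.014, -0.003]
force: [-0.4, -0.8, -0.0]
grip_width: -0.001
```

Run:
```python
from h import *
need((491.5,-242.4,115),-1.5)
for c in['wrist','scene','top']:
    im,d=capture(c);save(c+'14',im)
    if c=='scene':
        save('s14',cv2.resize(im[130:384,30:360],None,fx=2.4,fy=2.3,interpolation=cv2.INTER_CUBIC))
        W=cloud(c,d);Z=W[...,2]
        r=np.array(im).astype(int);m=(r[...,0]-r[...,2]>50);m[:230]=0;m[300:]=0;m[:,:85]=0;m[:,150:]=0
        print('carton top px',m.sum(),'z',np.percentile(Z[m],[5,50,95]))
        k=np.zeros_like(m);k[240:290,75:160]=1;k&=(r.min(-1)>200);print('plate z',np.median(Z[k]))
        for l in ['small_carton','long_carton_centre','tall_carton_centre']: print(l,[(round(q['score'],2),np.round(q['bbox'])) for q in search_frame(c,l)[:2]])
```

```text
t 19.1 pos [ 387.8 -239.8  252.2] yaw -1.57 F [-0.4  -0.82 -0.03] M [-0.02 -0.02  0.01] grip -0.001 
 delta [ 2.089 -0.01   2.732] dr [ 0.011  0.03  -0.007]
carton top px 437 z [nan nan nan]
plate z nan
small_carton [(0.69, array([ 96., 243., 136., 284.]))]
long_carton_centre [(0.67, array([269., 153., 328., 211.]))]
tall_carton_centre [(0.92, array([294., 138., 347., 194.]))]
```

View pics/s14.png

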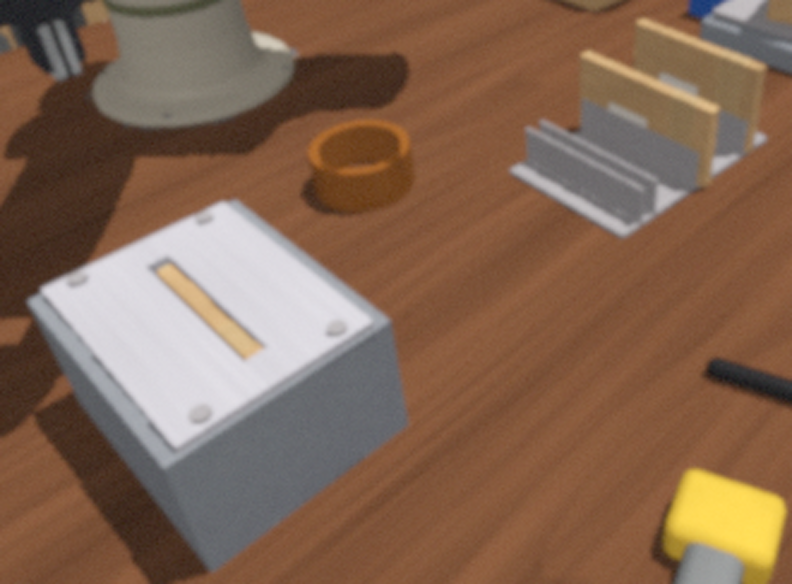

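View pics/wrist14.png

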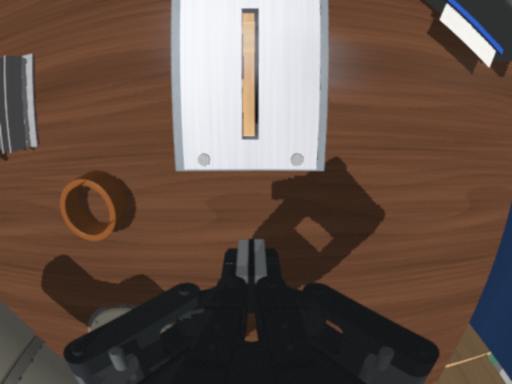

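Run:
```python
from h import *
for c,(v0,v1,u0,u1) in {'scene':(235,295,80,150),'top':(165,240,375,400)}.items():
    im,d=capture(c)
    W=cloud(c,d);Z=W[...,2];r=im.astype(int);b=np.zeros(Z.shape,bool);b[v0:v1,u0:u1]=1
    m=b&(r[...,0]-r[...,2]>50)&np.isfinite(Z);k=b&(r.min(-1)>195)&np.isfinite(Z)
    m=cv2.erode(m.astype(np.uint8),np.ones((3,3)))>0
    print(c,m.sum(),np.percentile(Z[m],[1,10,50,90,99]) if m.sum() else 0,'plate',np.median(Z[k]))
    if m.sum():
        p=np.c_[W[m][:,:2],np.ones(m.sum())];co=np.linalg.lstsq(p,Z[m],rcond=None)[0]
        x=W[m][:,0];print('z at ends',[(round(X),(co@[X,-242,1]).round(2)) for X in(x.min(),x.max())])
```

```text
scene 221 [107.8634216  108.41204456 109.33791397 110.25168152 111.04375782] plate 115.0847093843899
z at ends [(436, np.float64(109.12)), (546, np.float64(109.62))]
top 119 [103.78319426 106.20868557 108.65221049 111.09823316 112.75005257] plate 114.72192272383762
z at ends [(433, np.float64(107.95)), (547, np.float64(110.18))]
```

The carton top sits about 5–6 mm below the plate along its whole length, and the robot is touching nothing, so I'm handing the job in.

```bash
python3 -c "
from rig import ticket,ctrl
print(ctrl.sense()['time_s']);print(ticket.finish_job())"
```

```text
19.5
the job is handed in; nothing more can be done
None
```

The smallest carton is fully inside the drop box, standing on the same edge. I handed the job in at 19.5 s of the 67 s allowed.

- **Pick and start:** I took it from the rack channel nearest the drop box and lined it up over the slot using the cameras. It went in without any felt contact with the plate.
- **Push:** I pushed it about 50 mm in while holding it, then let go and pushed it the rest of the way with the shut fingertips. The highest push I read, at the end of a move, was about 5 N down, with at most about 6 N sideways while I held it.
- **Final depth:** Both fixed cameras put the carton's top about 5–6 mm below the plate. The scene camera shows it level to about 0.5 mm. The noisier top camera suggests about 2 mm of slope, still below the plate.
- **Other cartons:** The scene picture shows both still standing in the rack. The detector boxes match those from the start to within a few pixels.
- **Robot:** The arm is about 100 mm to one side and well above the box, touching nothing.

One check failed at first: the first depth readout after I backed away gave no numbers because of empty pixels. I redid it without them to get the depths above.

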